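Lay the set-up block down against the fence

ROBOT

A 6-joint arm with a two-finger parallel gripper is mounted at the origin on a cart in front of the work surface, level with it; the furniture and walls round the work are solid. World frame = base frame: x ahead of the robot, y to its left, z up, the work surface at z = 0. Lengths are in m, angles in rad, forces in N, time in s.
With the tool pointing down it reaches from about 0.25 to 0.775 m from the base axis. Payload 8.9 kg.
Tool frame: the origin (TCP) lies between the finger pads; the fingertips stand 11 mm ahead of it and the grasp point (between the pads) lies 8 mm behind it; z points along the fingers, y is the line along which they close (so a half turn about z gives the same grasp; the last joint's range is limited). The gripper opens to 85 mm and grips with 20 to 120 N. Pads are 22 mm wide; open, the fingers measure 114 mm over their backs; the gripper's body (76 mm by 85 mm) begins 54 mm behind the grasp point. The pads swing forward as they close: fully open they stand 13 mm farther back than shut.
Start: joints at [1.082, 0.291, -0.153, 1.127, 0, 1.431], TCP at [0.18, 0.493, 0.242] pointing down, gripper open.
Joint ranges: [-2.52, 2.52], [-0.91, 1.74], [-1.3, 1.37], [-1.96, 2.02], [-1.52, 1.47], [-3.14, 3.14]. Speed limits (rad/s): [2.22, 2.22, 2.79, 3.14, 3.14, 3.14].

INTERFACE

Orientations are given as a rotation vector (axis times angle).
In Python, from bench import ctrl gives the robot as it stands.
- The arm moves only by the tool step_arm, never from a script. Its argument "series" is text: rows parted by semicolons, each of 7 numbers parted by spaces: the shift along the tool's x, y, z in units of 30 mm (1.0 is 30 mm), then the turn, a rotation vector about the tool's x, y, z in units of 10 degrees (1.0 is 10 degrees), then the closure, from 0 (fully open) to 1 (shut). In form: tx ty tz wx wy wz gripper; .... A call has 1 to 12 rows; each row is the pose to reach, as a shift and turn from the pose commanded when the call began, along the tool's axes at that moment; what a row does not reach only later rows make up. A row lasts 1/8 s, in which the tool goes at most 62.5 mm and 10.7 degrees, less where a joint would pass 70% of its speed; a pose out of reach is approached as far as the arm can. A call with a gripper value outside its range is refused whole. The fingers move at their own pace and stop on an object; "grip_force" is the grip in N (left out, the last holds). Time passes only in rows, so rows that repeat a pose let the fingers close. It gives the time, the measured TCP pose, the force, the opening and the grip force at its end, in the units of the state.
- ctrl.get_obs(): the state, without advancing time (a new reading comes with each control period).
- ctrl.get_image(name): name is "scene" or "top" or "wrist"; returns the picture (420x560x3 uint8, red, green, blue); there is no depth.
- ctrl.camera_model(name): a dict with "vfov" (degrees; the focal length in pixels is half the picture's height over the tangent of half this angle, whatever the lens; pixels are square), "cx", "cy" (the principal point, pixels), "view" (4x4, takes a point from world to camera coordinates). Camera axes: x right, y down, z forward; pixel columns grow to the right and rows downward; lengths in m; the calibration is good to about 2 mm. A picture is of the moment at which its call begins: read the wrist's pose just before it. camera_model takes no time and is no camera call; for the wrist camera it gives the pose at the moment of the call.
- ctrl.job_done(): hands the job in; it is judged then, once.
The state is a dict: "clock": time; "joint_pos": joint angles; "qd": joint speeds; "effort": joint torques, N m; "ee_pos": TCP position; "orientation": TCP orientation; "contact_force": force on the tool from outside, world axes, zero at the start; "moment": the same for the moment, N m; "finger_gap": finger opening in m; "grasp_force": force on a finger pad.
Only numpy, scipy, OpenCV 4.12 (cv2) and the standard library are available. Lean on these libraries where they do the work, as an engineer would, in place of code of your own. Each camera call takes 0.05 s, during which the arm holds its last target. There are 200 camera calls.

TASK

Tip the dark steel set-up block, which stands on its small end on the plate with the blue fence, over towards the middle of the plate so that it lies on its broad face. Then push it sideways over the plate until its long narrow side lies flush against the blue fence. Only push it with the fingers, never lift it, leave the little standing gauge block on the plate and everything else around undisturbed, and finish with the fingers clear of everything.

Things in the scene. Friction and masses are not known exactly. Their poses are not given: they have to be found in the camera images.
- datum_plate: Bare ground aluminium plate fixed to the bench, 134 (its x) x 198 (its y) x 15 mm (its z, up); origin at the centre of its underside. A straight blue fence bar, 14 mm wide, 180 mm long and standing 16 mm above the plate's top (screw heads to 19 mm), runs along its long +x edge, the edge away from the robot; the fence is fixed to the plate.
- fence_face (a point): Middle of the fence's inner face, where it meets the plate's top: 53 mm from the plate's centre line, 15 mm above the bench. Its axes are the plate's: the face runs along y and looks to -x.
- setup_block: Dark steel block with round holes, loose, 0.38 to 0.75 kg, 50 (its x) x 25 (its y) x 75 mm (its z). It starts standing on its 50 x 25 end near one short end of the plate, broad faces roughly across the plate's y; origin at the centre of the face it stands on. Pushed high on its outer broad face it tips, overbalancing at 18 degrees. Lying, its y axis is vertical, its top 25 mm above the plate.
- block_center (a point): Centre of the set-up block, 37.5 mm along the block's z from its origin; axes as the block's. Lying flush on the fence it is 25 mm from the fence face and 12.5 mm above the plate's top.
- small_gauge_block: Bright steel gauge block, 9 x 12 x 35 mm tall, loose, standing on its small end near the other short end of the plate; origin at the centre of its underside. It must stay standing where it is.
- v_block_2: Steel V-block, 44 x 36 x 34 mm, loose, on the bench left of the plate; origin at the centre of its underside. Leave alone.
- vial: Vial with black screw cap, 24 mm across, 54 mm tall, loose, on the bench left of the plate; origin at the centre of its underside. Leave alone.
There are look-alikes about, which are no part of the job. Several things have the shape of the setup_block; the one meant has the colours described above.

How it is judged:
By the outcome, as a careful person would: the job done as asked, in the order asked, and still so for the second after the job is handed in, with the robot touching nothing.
It also fails if it takes over 40 s, if anything falls off the work surface, if the arm or the gripper's body presses on something with over 40 N, if the wrist force passes 120 N, or if a joint passes its speed limit or range.

## Working session

There is one attempt and no reset: what is moved stays moved. The work goes in short steps, Python scripts to look and compute and a tool call to move; the robot and the scene stay as the last step left them, time stands still between calls to the robot, and variables do not carry over. Pictures are saved under pics/ and viewed, at most 10 in all, crops included, and the job is handed in when it is done.

Besides the shell and the picture viewer there is one more tool, called as name(argument=value, ...) on one line, values as JSON. step_arm: Moves the arm, as the interface text tells. Its arguments: {"type":"object","properties":{"series":{"type":"string"},"grip_force":{"type":"number"}},"required":["series"]}

```bash
ls; mkdir -p pics
cat > h.py <<'E'
import numpy as np, cv2
from bench import ctrl
from scipy.spatial.transform import Rotation as R
def cam(n):
    m=ctrl.camera_model(n); f=210/np.tan(np.radians(m["vfov"])/2); return f,m["cx"],m["cy"],np.array(m["view"])
def ray(c,uv):
    f,cx,cy,V=c; d=V[:3,:3].T@np.array([(uv[0]-cx)/f,(uv[1]-cy)/f,1]); return -V[:3,:3].T@V[:3,3],d
def atz(c,uv,z):
    o,d=ray(c,uv); return o+d*(z-o[2])/d[2]
def tri(a,ua,b,ub):
    o1,d1=ray(a,ua);o2,d2=ray(b,ub)
    s=np.linalg.lstsq(np.c_[d1,-d2],o2-o1,rcond=None)[0]
    p,q=o1+d1*s[0],o2+d2*s[1]; return (p+q)/2,np.linalg.norm(p-q)
def proj(c,p):
    f,cx,cy,V=c; q=V[:3,:3]@np.array(p)+V[:3,3]; return np.array([f*q[0]/q[2]+cx,f*q[1]/q[2]+cy])
def save(n,fn): 
    im=ctrl.get_image(n); cv2.imwrite("pics/"+fn,im[:,:,::-1]); return im
E
python3 - <<'E'
from h import *
for n in("scene","top","wrist"): save(n,n+"0.png"); print(n,ctrl.camera_model(n))
print(ctrl.get_obs())
E
```

```text
pics
scene {'vfov': 53.05760283410442, 'cx': 285.9882054828439, 'cy': 203.8101261356169, 'view': array([[ 0.65721464, -0.75347799, -0.01843457, -0.4349224 ],
       [-0.40036299, -0.32828165, -0.85553529,  0.18799994],
       [ 0.63857528,  0.56965084, -0.51741621,  0.69261945],
       [ 0.        ,  0.        ,  0.        ,  1.        ]])}
top {'vfov': 49.50301806821109, 'cx': 275.7561170851434, 'cy': 209.1617476263803, 'view': array([[ 0.01983828, -0.99957723,  0.0212555 , -0.22246456],
       [-0.99470265, -0.02187733, -0.10043914,  0.43993009],
       [ 0.1008617 , -0.01915036, -0.99471613,  0.85804304],
       [ 0.        ,  0.        ,  0.        ,  1.        ]])}
wrist {'vfov': 60.30586707817931, 'cx': 286.26258636125107, 'cy': 206.31273179382165, 'view': array([[ 3.43043272e-01,  9.39319181e-01, -8.89308391e-04,
        -5.24527342e-01],
       [ 8.92695406e-01, -3.25721208e-01,  3.11449205e-01,
        -3.92755582e-02],
       [ 2.92260545e-01, -1.07634436e-01, -9.50262386e-01,
         3.79358544e-01],
       [ 0.00000000e+00,  0.00000000e+00,  0.00000000e+00,
         1.00000000e+00]])}
{'clock': 0.15, 'joint_pos': array([ 1.08173648e+00,  2.91176944e-01, -1.53936214e-01,  1.12668025e+00,
        7.82817996e-06,  1.43151551e+00]), 'qd': array([ 0.00046821, -0.00132465,  0.00268666,  0.00149865, -0.00037779,
        0.00022727]), 'effort': array([ 1.31107907e-03, -5.37368166e+01,  3.31521571e+01,  1.14289319e-02,
       -1.94171630e-04, -1.72840242e-05]), 'ee_pos': array([0.17975101, 0.49294173, 0.24185692]), 'orientation': array([-5.46580088e-01, -3.09335897e+00,  1.48560269e-03]), 'contact_force': array([-0.40732874,  0.46261185,  0.15344876]), 'moment': array([-0.02232078, -0.03487726, -0.0102014 ]), 'grasp_force': 0.0, 'finger_gap': 0.08548097442851006}
```

View pics/scene0.png

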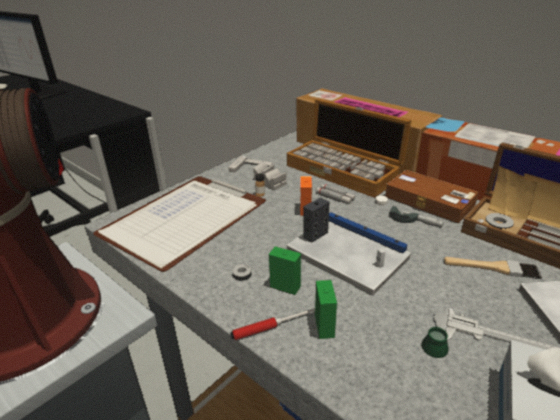

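View pics/top0.png

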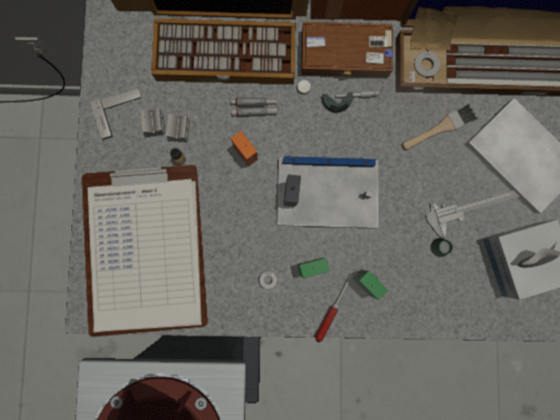

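The scene view shows the dark block with holes standing on the plate at about (315,220) and the gauge block at (381,257). In the top view the block is at (292,190), the gauge at (365,195) and the fence at (284–375,161). The look-alikes in the top view are orange (245,148) and green (314,267) and (372,284). Only the dark one on the fenced plate fits the description. I'll confirm it in a crop.

Run:
```python
import cv2,numpy as np
t=cv2.imread("pics/top0.png")[140:240,265:390]; s=cv2.imread("pics/scene0.png")[185:295,280:420]
t=cv2.resize(t,None,fx=5,fy=5,interpolation=2);s=cv2.resize(s,None,fx=5,fy=5,interpolation=2)
c=np.zeros((500,625+0,3),np.uint8)
a=cv2.resize(t,(395,316)); b=cv2.resize(s,(402,316))
t2=np.hstack([a,b]); t2=np.clip(t2*1.6,0,255).astype(np.uint8); cv2.imwrite("pics/crop1.png",t2)
```

```text
(no output)
```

View pics/crop1.png

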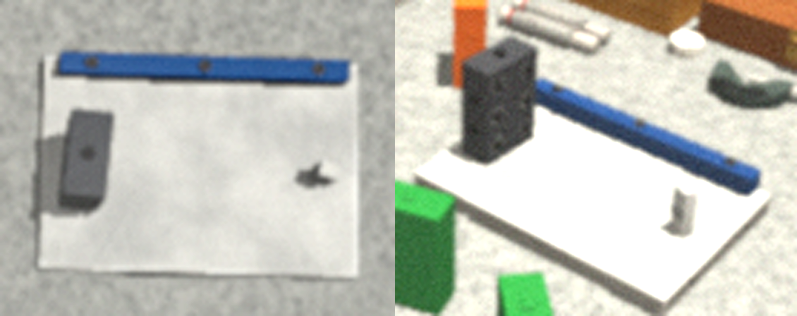

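Run:
```python
from h import *
T=cam("top");S=cam("scene")
t=lambda x,y:(265+(x+.5)/3.16-.5,140+(y+.5)/3.16-.5); s=lambda x,y:(280+(x-395)/2.871,185+y/2.871)
P=lambda n,v:print(n,np.round(v,4))
for n,p,z in[("plBL",(38,268),.015),("plBR",(357,276),.015),("fTL",(60,52),.031),("fTR",(349,60),.031),("fBR",(349,82),.031),("fBL",(57,73),.031),("bTL",(72,110),.09),("bTR",(113,113),.09),("bBR",(104,198),.09),("bBL",(60,198),.09),("hole",(87,153),.09),("gbase",(309,181),.015),("gbaseR",(330,178),.05),("bbotBR",(102,208),.015)]: P(n,atz(T,t(*p),z))
P("hole tri",np.r_[tri(T,t(87,153),S,s(503,57))])
P("plBR tri",np.r_[tri(T,t(357,276),S,s(665,302))])
P("gauge scene base",atz(S,s(682,232),.015));P("gauge top",atz(S,s(685,188),.05))
P("block bottom corner near scene",atz(S,s(487,161),.015))
P("block bot right scene",atz(S,s(531,133),.015));P("block bot left",atz(S,s(464,146),.015))
P("fence end",atz(S,s(772,178),.031))
P("fence botline",atz(S,s(740,190),.015))
```

```text
plBL [ 0.4155 -0.2158  0.015 ]
plBR [ 0.4147 -0.4138  0.015 ]
fTL [ 0.548  -0.2264  0.031 ]
fTR [ 0.5473 -0.4053  0.031 ]
fBR [ 0.5335 -0.4052  0.031 ]
fBL [ 0.5348 -0.2248  0.031 ]
bTL [ 0.5013 -0.2318  0.09  ]
bTR [ 0.5002 -0.2553  0.09  ]
bBR [ 0.4511 -0.2509  0.09  ]
bBL [ 0.4505 -0.2259  0.09  ]
hole [ 0.4767 -0.2408  0.09  ]
gbase [ 0.4734 -0.3839  0.015 ]
gbaseR [ 0.4709 -0.3891  0.05  ]
bbotBR [ 0.4536 -0.2548  0.015 ]
hole tri [ 0.4781 -0.242   0.0863  0.0026]
plBR tri [ 0.4148 -0.4143  0.013   0.    ]
gauge scene base [ 0.4754 -0.3901  0.015 ]
gauge top [ 0.4744 -0.389   0.05  ]
block bottom corner near scene [ 0.4563 -0.2482  0.015 ]
block bot right scene [ 0.5029 -0.2516  0.015 ]
block bot left [ 0.46   -0.2248  0.015 ]
fence end [ 0.5425 -0.4156  0.031 ]
fence botline [ 0.5378 -0.3974  0.015 ]
```

```bash
cat >> h.py <<'E'
def plan(p,yaw,frm=None):
    "units for TCP to p with tool y axis at yaw (deg, world), tool down"
    o=ctrl.get_obs(); R0=R.from_rotvec(o["orientation"]); p0=np.array(o["ee_pos"])
    y=np.array([np.cos(np.radians(yaw)),np.sin(np.radians(yaw)),0]); z=np.array([0,0,-1.]); x=np.cross(y,z)
    R1=R.from_matrix(np.c_[x,y,z]); t=R0.inv().apply(np.array(p)-p0)/.03; w=np.degrees((R0.inv()*R1).as_rotvec())/10
    print("pos",np.round(p0,4),"F",np.round(o["contact_force"],1),"->",np.round(t,2),np.round(w,2))
E
python3 - <<'E'
from h import *
plan((.482,-.185,.20),84)
T=cam("top");print([atz(T,p,z) for p,z in[((245,148),.075),((314,267),.04),((372,284),.04)]])
E
```

```text
pos [0.1798 0.4929 0.2419] F [-0.4  0.5  0.2] -> [-17.21 -17.78   1.41] [-0.01 -0.   -1.4 ]
[array([ 0.55173299, -0.15313428,  0.075     ]), array([ 0.33507739, -0.28708934,  0.04      ]), array([ 0.30545944, -0.39673114,  0.04      ])]
```

step_arm(series="-8.6 -8.9 0 0 0 -0.7 1;-8.6 -8.9 0 0 0 -0.7 1;-8.6 -8.9 0 0 0 -0.7 1;-8.6 -8.9 0 0 0 -0.7 1;-17.2 -17.8 1.4 0 0 -1.4 1;-17.2 -17.8 1.4 0 0 -1.4 1;-17.2 -17.8 1.4 0 0 -1.4 1;-17.2 -17.8 1.4 0 0 -1.4 1;-17.2 -17.8 1.4 0 0 -1.4 1;-17.2 -17.8 1.4 0 0 -1.4 1;-17.2 -17.8 1.4 0 0 -1.4 1;-17.2 -17.8 1.4 0 0 -1.4 1", grip_force=40)

```text
clock: 1.65
ee_pos: [0.4821, -0.1875, 0.1999]
orientation: [0.167, 3.137, 0.0]
contact_force: [1.4, 0.2, 0.6]
finger_gap: -0.0004
grasp_force: 0.0
```

Run:
```python
from h import *
plan((.482,-.185,.20),84)
c=cam("wrist"); save("wrist","w1.png")
np.save("w1.npy",np.array([c[0],c[1],c[2],*c[3].ravel()]))
for x in(.452,.502):
  for y in(-.228,-.2535): print(proj(c,(x,y,.09)).round())
```

```text
pos [ 0.4821 -0.1875  0.1999] F [1.4 0.2 0.6] -> [ 0.01  0.08 -0.  ] [ 0.   -0.   -0.01]
[222. 173.]
[185. 177.]
[233. 240.]
[198. 244.]
```

View pics/w1.png

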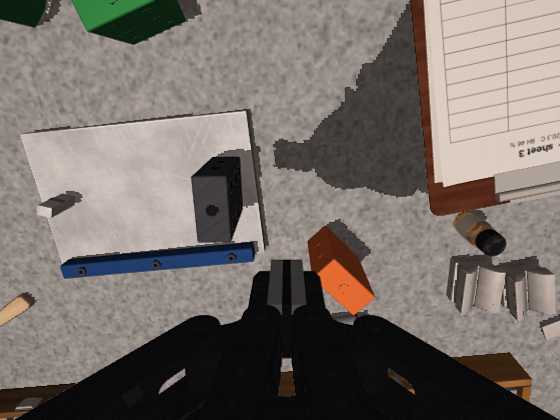

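The wrist view shows the dark block's top face with corners at about (193,178), (228,174), (231,240) and (197,243). The fence runs from (62,270) to (255,250), and the gauge stands at (50,208).

Run:
```python
from h import *
c=cam("wrist")
for p in[(193,178),(228,174),(231,240),(197,243),(211,210)]: print(atz(c,p,.09).round(4))
print("hole tri",tri(c,(211,210),cam("top"),(265+87.5/3.16-.5,140+153.5/3.16-.5)))
print("gauge",atz(c,(58,214),.015),"fence",atz(c,(62,263),.031),atz(c,(253,244),.031))
plan((.481,-.185,.088),84); plan((.477,-.255,.088),84)
```

```text
[ 0.4561 -0.2544  0.09  ]
[ 0.4559 -0.2303  0.09  ]
[ 0.5042 -0.2359  0.09  ]
[ 0.5038 -0.2606  0.09  ]
[ 0.4801 -0.2462  0.09  ]
hole tri (array([ 0.47281818, -0.23975436,  0.11397186]), np.float64(0.0007767438194265003))
gauge [ 0.49237592 -0.40700074  0.015     ] fence [ 0.53473722 -0.40661713  0.031     ] [ 0.53471852 -0.22950301  0.031     ]
pos [ 0.4848 -0.1935  0.1991] F [ 0.7 -7.   0.1] -> [0.17 0.28 3.7 ] [-0.02  0.01 -0.02]
pos [ 0.4848 -0.1935  0.1991] F [ 0.7 -7.   0.1] -> [ 0.05 -2.05  3.71] [-0.02  0.01 -0.02]
```

step_arm(series="0 0 1.5 0 0 0 1;0 0 3 0 0 0 1;0 0 3.8 0 0 0 1;0 0 3.8 0 0 0 1;0 -0.4 3.8 0 0 0 1;0 -0.7 3.8 0 0 0 1;0 -0.8 3.8 0 0 0 1;0 -0.9 3.8 0 0 0 1;0 -1.0 3.8 0 0 0 1;0 -1.1 3.8 0 0 0 1;0 -1.2 3.8 0 0 0 1;0 -1.2 3.8 0 0 0 1")

```text
clock: 3.2
ee_pos: [0.4779, -0.2212, 0.0863]
orientation: [-0.166, -3.137, -0.0]
contact_force: [0.5, 0.7, -0.2]
finger_gap: 0.0003
grasp_force: 0.3
```

Run:
```python
from h import *
print(ctrl.get_obs())
a=save("scene","s2.png");
b=cv2.imread("pics/s2.png")[170:300,260:430]; cv2.imwrite("pics/c2.png",np.clip(cv2.resize(b,None,fx=4,fy=4,interpolation=2)*1.5,0,255))
```

```text
{'clock': 3.2, 'joint_pos': array([-5.72466812e-01,  4.35497745e-01, -3.85845151e-01,  7.49509917e-01,
       -3.14849082e-05, -4.66856909e-01]), 'qd': array([ 0.00354068, -0.00016809, -0.00283415, -0.00078114,  0.00374564,
        0.00291461]), 'effort': array([-5.02848532e-01, -5.74804258e+01,  2.74878341e+01, -1.34227085e-01,
       -2.16083718e-01, -4.07627947e-02]), 'ee_pos': array([ 0.47785251, -0.2212387 ,  0.08625325]), 'orientation': array([-1.65811151e-01, -3.13714915e+00, -1.13433195e-06]), 'contact_force': array([ 0.54954384,  0.69150633, -0.16208471]), 'moment': array([ 0.12115422, -0.01953159, -0.00328469]), 'grasp_force': 0.3450768208131194, 'finger_gap': 0.0003173390908193843}[ WARN:0@1.812] global loadsave.cpp:1063 imwrite_ Unsupported depth image for selected encoder is fallbacked to CV_8U.
```

View pics/c2.png

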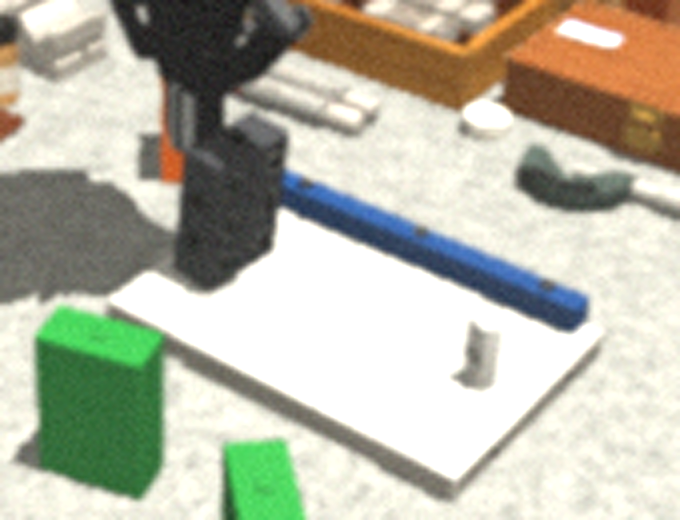

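The block is tilting inwards about its base edge, near (215,285) in the crop, and is not sliding. I'll keep pushing.

step_arm(series="0 -0.1 0 0 0 0 1;0 -0.2 0 0 0 0 1;0 -0.3 0 0 0 0 1;0 -0.4 0 0 0 0 1;0 -0.5 0 0 0 0 1;0 -0.6 0 0 0 0 1;0 -0.7 0 0 0 0 1;0 -0.7 0 0 0 0 1;0 -0.7 0 0 0 0 1;0 -0.7 0 0 0 0 1")

```text
clock: 4.5
ee_pos: [0.4756, -0.2419, 0.0863]
orientation: [-0.165, -3.137, -0.0]
contact_force: [-0.2, 0.1, 0.0]
finger_gap: 0.0001
grasp_force: 0.0
```

Run:
```python
from h import *
save("scene","s3.png"); save("top","t3.png")
b=cv2.imread("pics/s3.png")[170:300,260:430];a=cv2.imread("pics/t3.png")[140:240,265:390]
cv2.imwrite("pics/c3.png",np.clip(np.hstack([cv2.resize(a,(390,312),interpolation=2),cv2.resize(b,(408,312),interpolation=2)])*1.5,0,255).astype(np.uint8))
```

```text
(no output)
```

View pics/c3.png

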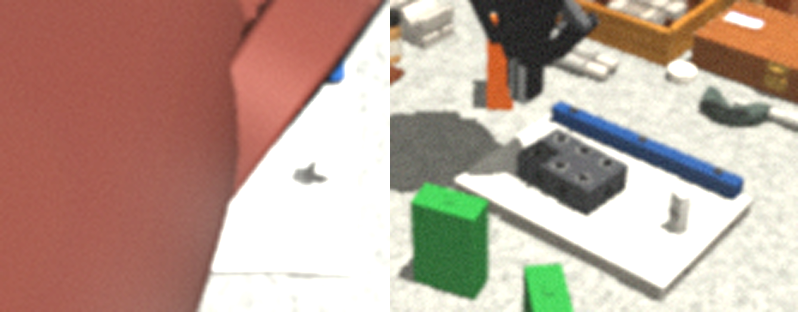

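The scene crop shows the block lying on its broad face, with its near bottom corner at about (588,212). The gauge is still standing at (680,212). The arm hides the block in the top view, so I'll lift and use the wrist camera.

step_arm(series="0 0.3 -1.5 0 0 0 1;0 1.3 -3 0 0 0 1;0 1.9 -3.8 0 0 0 1;0 1.9 -3.8 0 0 0 1;0 1.9 -3.8 0 0 0 1")

```text
clock: 5.22
ee_pos: [0.4813, -0.1854, 0.1996]
orientation: [-0.165, -3.137, -0.0]
contact_force: [-0.4, 0.0, -0.4]
finger_gap: 0.0002
grasp_force: 0.0
```

Run:
```python
from h import *
c=cam("wrist"); plan((.42,-.29,.2),90)
save("wrist","w4.png"); np.savez("w4.npz",f=c[0],cx=c[1],cy=c[2],V=c[3])
b=cv2.imread("pics/w4.png")[90:290,0:290]; cv2.imwrite("pics/c4.png",cv2.resize(b,(783,540),interpolation=2))
```

```text
pos [ 0.4813 -0.1854  0.1996] F [-0.4  0.  -0.4] -> [ 1.67 -3.68 -0.01] [ 0.  -0.  -0.6]
```

View pics/c4.png

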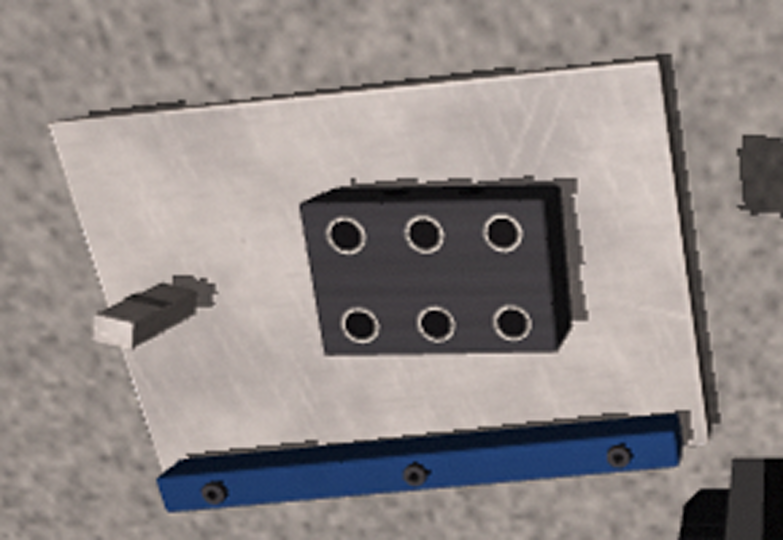

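The crop shows the lying block's top face with corners at about (302,205), (542,188), (558,350) and (325,355). The gauge stands undisturbed at (150,315).

Run:
```python
from h import *
d=np.load("w4.npz"); c=(d["f"],d["cx"],d["cy"],d["V"])
k=lambda x,y:((x+.5)/2.7-.5,90+(y+.5)/2.7-.5)
q=[atz(c,k(*p),.04) for p in[(302,205),(542,188),(558,350),(325,355)]]
print(np.round(q,4),np.mean(q,0),[np.linalg.norm(q[i]-q[i-1]).round(4) for i in range(4)])
v=q[0]-q[1]+q[3]-q[2]; print("long axis deg",np.degrees(np.arctan2(v[1],v[0])))
for p,z in[((185,310),.015),((660,60),.015),((50,125),.015),((160,478),.031),((680,415),.031)]: print(atz(c,k(*p),z).round(4))
```

```text
[[ 0.446  -0.3244  0.04  ]
 [ 0.4485 -0.2516  0.04  ]
 [ 0.5001 -0.2558  0.04  ]
 [ 0.4939 -0.3295  0.04  ]] [ 0.47212811 -0.29032593  0.04      ] [np.float64(0.0482), np.float64(0.0729), np.float64(0.0517), np.float64(0.0739)]
long axis deg -93.38246319460454
[ 0.481  -0.3858  0.015 ]
[ 0.4166 -0.2141  0.015 ]
[ 0.416  -0.4105  0.015 ]
[ 0.5347 -0.4012  0.031 ]
[ 0.5302 -0.2218  0.031 ]
```

step_arm(series="1 -1.9 0 0 0 -0.3 0.53;1.9 -3.7 0 0 0 -0.6 0.53;1.9 -3.7 0 0 0 -0.6 0.53;1.9 -3.7 0 0 0 -0.6 0.53;1.9 -3.7 1.5 0 0 -0.6 0.53;1.9 -3.7 3 0 0 -0.6 0.53;1.9 -3.7 4.3 0 0 -0.6 0.53;1.9 -3.7 5.2 0 0 -0.6 0.53;1.9 -3.7 5.6 0 0 -0.6 0.53;1.9 -3.7 5.6 0 0 -0.6 0.53;1.9 -3.7 5.6 0 0 -0.6 0.53")

```text
clock: 6.65
ee_pos: [0.4141, -0.29, 0.0332]
orientation: [0.001, 3.14, -0.002]
contact_force: [0.4, 0.1, 0.3]
finger_gap: 0.0402
grasp_force: 0.0
```

Run:
```python
from h import *
plan((.473,-.29,.031),90)
save("scene","s5.png");b=cv2.imread("pics/s5.png")[170:300,260:430]; cv2.imwrite("pics/c5.png",np.clip(cv2.resize(b,None,fx=4,fy=4,interpolation=2)*1.5,0,255).astype(np.uint8))
```

```text
pos [ 0.4141 -0.29    0.0332] F [0.4 0.1 0.3] -> [-1.96  0.    0.08] [-0.01  0.01 -0.  ]
```

View pics/c5.png

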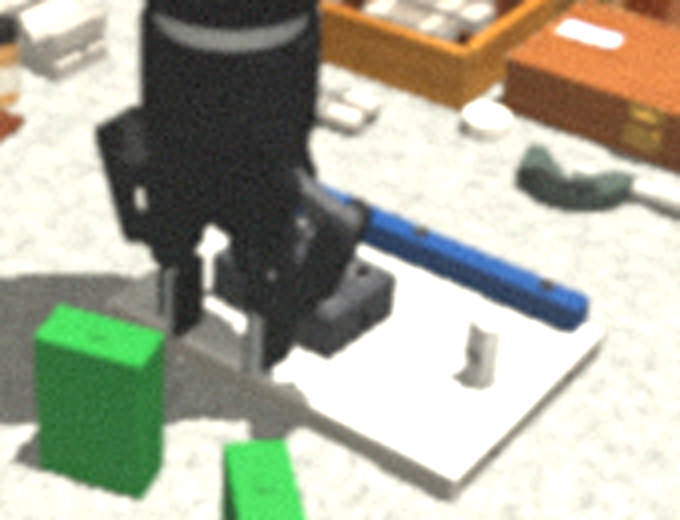

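Both fingers are down in front of the block's near long side and clear of it. Now I'll push towards the fence.

step_arm(series="-0.3 0 0.1 0 0 0 0.53;-0.5 0 0.1 0 0 0 0.53;-0.6 0 0.1 0 0 0 0.53;-0.7 0 0.1 0 0 0 0.53;-0.85 0 0.1 0 0 0 0.53;-1.0 0 0.1 0 0 0 0.53;-1.15 0 0.1 0 0 0 0.53;-1.3 0 0.1 0 0 0 0.53;-1.45 0 0.1 0 0 0 0.53;-1.6 0 0.1 0 0 0 0.53;-1.7 0 0.1 0 0 0 0.53;-1.7 0 0.1 0 0 0 0.53")

```text
clock: 8.2
ee_pos: [0.4649, -0.2897, 0.0293]
orientation: [0.001, 3.141, -0.0]
contact_force: [-0.3, 0.4, 0.2]
finger_gap: 0.0405
grasp_force: 0.1
```

step_arm(series="-0.07 0 0 0 0 0 0.53;-0.14 0 0 0 0 0 0.53;-0.2 0 0 0 0 0 0.53;-0.25 0 0 0 0 0 0.53;-0.3 0 0 0 0 0 0.53;-0.3 0 0 0 0 0 0.53")

```text
clock: 8.95
ee_pos: [0.4736, -0.2897, 0.0293]
orientation: [0.001, 3.141, -0.0]
contact_force: [-1.8, 0.7, 1.4]
finger_gap: 0.04
grasp_force: 1.1
```

step_arm(series="-0.05 0 0 0 0 0 0.53;-0.1 0 0 0 0 0 0.53;-0.1 0 0 0 0 0 0.53")

```text
clock: 9.32
ee_pos: [0.4753, -0.2897, 0.0293]
orientation: [-0.002, -3.14, 0.0]
contact_force: [-7.8, -0.3, 5.0]
finger_gap: 0.0403
grasp_force: 4.0
```

The force is rising, so the block has met the fence. One small seating push, then I'll back off and check.

step_arm(series="-0.05 0 0 0 0 0 0.53;-0.1 0 0 0 0 0 0.53;-0.1 0 0 0 0 0 0.53")

```text
clock: 9.7
ee_pos: [0.4755, -0.2895, 0.0291]
orientation: [-0.004, -3.134, 0.0]
contact_force: [-20.2, -0.8, 13.3]
finger_gap: 0.0407
grasp_force: 9.9
```

step_arm(series="0.2 0 0 0 0 0 0.53;0.8 0 0 0 0 0 0.53;1.4 0 0 0 0 0 0.53;1.4 0 0 0 0 0 0.53;1.4 0 -1.5 0 0 0 0.53;1.4 0 -3.5 0 0 0 0.53;1.4 0 -5.6 0 0 0 0.53;0.5 1.7 -5.6 0 0 0 0.53;-0.2 3.4 -5.6 0 0 0 0.53;-0.2 3.4 -5.6 0 0 0 0.53;-0.2 3.4 -5.6 0 0 0 0.53;-0.2 3.4 -5.6 0 0 0 0.53")

```text
clock: 11.2
ee_pos: [0.4855, -0.1886, 0.1973]
orientation: [0.003, 3.141, -0.0]
contact_force: [-1.1, 0.0, 0.1]
finger_gap: 0.0404
grasp_force: 0.0
```

Run:
```python
from h import *
c=cam("wrist"); plan((.42,-.29,.2),90)
save("wrist","w6.png"); np.savez("w6.npz",f=c[0],cx=c[1],cy=c[2],V=c[3])
b=cv2.imread("pics/w6.png")[90:290,0:290]; cv2.imwrite("pics/c6.png",cv2.resize(b,(783,540),interpolation=2))
```

```text
pos [ 0.4855 -0.1886  0.1973] F [-1.1  0.   0.1] -> [ 2.18 -3.38 -0.09] [-0.    0.   -0.01]
```

View pics/c6.png

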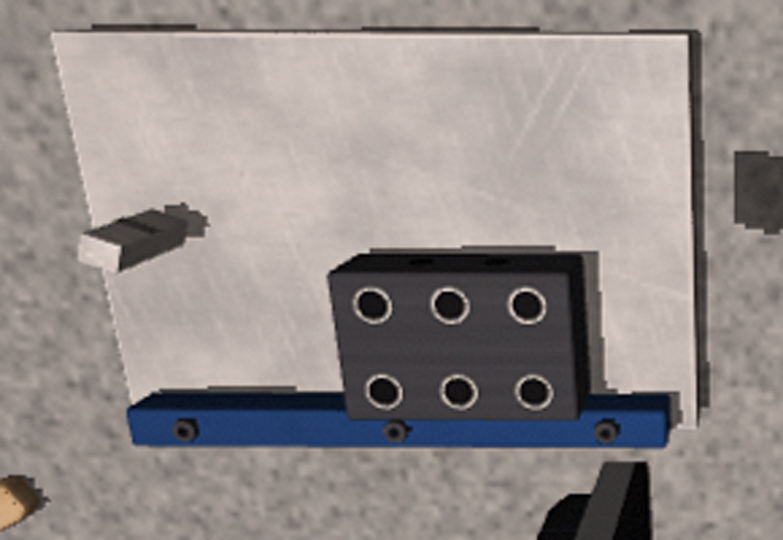

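The crop shows the block's long side, from (348,419) to (580,418), parallel to and against the fence. The gauge is still standing at (140,240), and the fingers are well clear.

Run:
```python
from h import *
print(ctrl.job_done())
```

```text
the job is handed in; nothing more can be done
None
```

The dark set-up block is tipped onto its broad face and pushed flush against the blue fence, the gauge block is still standing, the fingers are clear, and the job was handed in at about 11 s; no verdict came back.

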